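# Dock the kit tray, weigh the two bit cases by hand, present the full one

## Task

Slide the tray with the two bit cases fully home into its dock, without lifting it off the desk. Then weigh the cases by lifting each about 8 cm clear of the tray: first the left one (as seen from the robot), which you put back flat in its recess and let go, then the right one. Finish holding the heavier case in the gripper, level and still, about 15 cm above the middle of the blue mat, while the lighter one lies flat in its own recess of the docked tray and the mug, the tape roll and the screwdriver stay where they were.

Things in the scene. Friction and masses are not known exactly. Their poses are not given: they have to be found in the camera images.
- tray: Loose grey kit tray: plate 110 (x) x 256 (y) x 5 mm on the desk, 0.25 kg, about 0.9 kg loaded, with two rimmed recesses and an orange grip in the middle. Origin at the centre of its underside; x points the way it slides into the dock (away from the robot), y to the left. Its left and right edges, 8 mm wide outside the rims, run in the dock's slots.
- tray_grip (a point): Top centre of the tray's orange grip, above the tray's origin, 45 mm over the desk. The grip is an upright bar 12 mm thick (tray x) and 30 mm wide (tray y), rising from the plate; pinch it across its thickness from above. Recess rims, 6 mm high, begin 20 mm to each side (y). Sliding the loaded tray drags with 4-12 N.
- dock: Fixed aluminium dock: two rails along its x, 110 mm long, 14 mm high, with slots 9 mm high from the desk up that take the tray's edges with 3.5 mm play each side; a 14 mm high cross bar at the far end is the stop. Origin on the desk where the tray's origin lies when fully home; x points in the direction of insertion, y to the left.
- dock_mouth (a point): Point on the desk midway between the orange flared ends of the rails, 80 mm before the dock's origin (-x of the dock). The flares widen the entry by about 12 mm per side. The tray starts just before them, 140-165 mm short of home, up to 12 mm off to a side and 0.12 rad askew to the dock.
- case_left: Left of two closed beige bit cases that look alike: 55 (x) x 85 (y) x 28 mm high, straight sides. Origin at the centre of the underside, z up. Starts in the tray's left recess, long side along the tray's y. One case (either, it changes) is full, 0.40-0.56 kg; the other nearly empty, 0.12-0.18 kg; contents may shift 1-2 mm. About 30 N of grip across the 55 mm holds it.
- case_right: Right of two closed beige bit cases that look alike: 55 (x) x 85 (y) x 28 mm high, straight sides. Origin at the centre of the underside, z up. Starts in the tray's right recess, long side along the tray's y. One case (either, it changes) is full, 0.40-0.56 kg; the other nearly empty, 0.12-0.18 kg; contents may shift 1-2 mm. About 30 N of grip across the 55 mm holds it.
- recess_left (a point): Centre of the floor of the tray's left recess (70 mm to the tray's +y, on top of the 5 mm plate): the left case's origin lies here when it is in its recess. Rim 6 mm high; the case has about 4 mm play on each side.
- recess_right (a point): Centre of the floor of the tray's right recess (70 mm to the tray's -y), otherwise as the left one.
- mat: Fixed square blue mat on the desk to the right of the dock, 120 x 120 x 3 mm; origin at the centre of its underside, on the desk.
- mug: Bystander: white mug, 82 x 114 mm with its handle, 91 mm high, on the desk; origin at the centre of its underside.
- tape_black: Bystander: small roll of black tape, 53 mm across, 19 mm high, lying on the desk; origin at the centre of its underside.
- driver_green: Bystander: green-handled screwdriver, 153 mm long, 18 mm thick, lying on the desk to the left of the dock; origin at its middle, on the desk.
Things that resemble listed ones, but are neither listed nor needed, are in the scene too. Leave any pink or yellow look-alike of the case_left alone.

How it is judged:
By the outcome, as a careful person would: the job done as asked, in the order asked, and still so for the second after the job is handed in, while the arm keeps its last pose, push and grip.
It also fails if it takes over 72 s, if anything falls off the work surface, if the arm or the gripper's body presses on something with over 40 N, if the wrist force passes 120 N, or if a joint passes its speed limit or range.

## Robot

A 7-joint arm with a two-finger parallel gripper is mounted at the origin on a cart in front of the work surface, level with it; the furniture and walls round the work are solid. World frame = base frame: x ahead of the robot, y to its left, z up, the work surface at z = 0. Lengths are in m, angles in rad, forces in N, time in s.
With the tool pointing down it reaches from about 0.35 to 0.9 m from the base axis. Payload 8.1 kg.
Tool frame: the origin (TCP) lies at the very end of the fingers, on their centre line; the grasp point (between the pads) lies 19 mm behind it; z points along the fingers, y is the line along which they close (so a half turn about z gives the same grasp; the last joint's range is limited). The gripper opens to 92 mm and grips with 3 to 60 N. Pads are 19 mm wide; open, the fingers measure 130 mm over their backs; the gripper's body (75 mm by 190 mm) begins 47 mm behind the grasp point.
Start: joints at [-1.388, 0.434, 0.025, 1.573, -0.012, 1.134, -0.075], TCP at [0.176, 0.6, 0.227] pointing down, gripper open.
Joint ranges: [-2.62, 2.62], [-0.44, 2.09], [-1.27, 1.32], [0.08, 2.57], [-1.32, 4.46], [0.12, 2], [-2.74, 2.74]. Speed limits (rad/s): [2.22, 2.22, 3.01, 3.01, 3.14, 3.14, 3.14].

## Interface

Orientations are given as a rotation vector (axis times angle).
In Python, from station import env, viewer gives the robot as it stands.
- The arm moves only by the tool apply_moves, never from a script. Its argument "targets" is a list of rows, each an object of numbers: "dx", "dy", "dz": the shift along the tool's x, y, z in m; "wx", "wy", "wz": the turn, a rotation vector about the tool's x, y, z in rad. In form: [{"dx": .., "dy": .., "dz": .., "wx": .., "wy": .., "wz": ..}, ...]. A call has 1 to 12 rows; each row shifts and turns the commanded pose from where the row before left it, along the tool's axes as they then stand; what a row does not reach is not made up. A row lasts 1/12 s, in which the tool goes at most 41.7 mm and 7.16 degrees, less where a joint would pass 70% of its speed; a pose out of reach is approached as far as the arm can. A call is refused whole if a number of a shift passes 0.0417 or a number of a turn 0.125, either way. A call with a gripper value outside its range is refused whole. "gripper" is the finger opening in m, from 0 to 0.0918, set as the call begins (left out, the last holds). The fingers move at their own pace and stop on an object; "force" is the grip in N (left out, the last holds). Time passes only in rows, so rows that do not move let the fingers close. It gives the time, the measured TCP pose, the force, the opening and the grip force at its end, in the units of the state.
- env.sense(): the state, without advancing time (a new reading comes with each control period).
- viewer.read_camera(name): name is "side" or "top"; returns the picture (400x640x3 uint8, red, green, blue); there is no depth.
- viewer.camera_info(name): a dict with "fx", "fy", "cx", "cy" (pixels), "camera_from_world" (4x4, takes a point from world to camera coordinates). Camera axes: x right, y up, looking along -z (the intrinsics and any distortion apply to the point x, -y, -z); pixel columns grow to the right and rows downward; lengths in m; the calibration is good to about 2 mm. A picture is of the moment at which its call begins. camera_info takes no time and is no camera call.
- env.close_job(): hands the job in; it is judged then, once.
The state is a dict: "time": time; "qpos": joint angles; "qvel": joint speeds; "joint_torque": joint torques, N m; "position": TCP position; "ee_rot": TCP orientation; "contact_force": force on the tool from outside, world axes, zero at the start; "torque": the same for the moment, N m; "opening": finger opening in m; "grip_force": force on a finger pad.
Only numpy, scipy, OpenCV 4.12 (cv2) and the standard library are available. Lean on these libraries where they do the work, as an engineer would, in place of code of your own. Each camera call takes 0.05 s, during which the arm holds its last target. There are 200 camera calls.

## Working session

There is one attempt and no reset: what is moved stays moved. The work goes in short steps, Python scripts to look and compute and a tool call to move; the robot and the scene stay as the last step left them, time stands still between calls to the robot, and variables do not carry over. Pictures are saved under pics/ and viewed, at most 10 in all, crops included, and the job is handed in when it is done.

Besides the shell and the picture viewer there is one more tool, called in YAML: its name, and indented under it one key for each argument. apply_moves: Moves the arm, as the interface text tells. Its arguments: {"type":"object","properties":{"targets":{"type":"array"},"gripper":{"type":"number"},"force":{"type":"number"}},"required":["targets"]}

```bash
ls; mkdir -p pics
python3 - <<'E'
from station import env, viewer
import cv2,numpy as np
s=env.sense()
for k,v in s.items(): print(k,np.round(v,3))
for n in("top","side"):
    im=viewer.read_camera(n); cv2.imwrite(f"pics/{n}0.png",im[:,:,::-1])
    i=viewer.camera_info(n); print({k:np.round(v,3).tolist() for k,v in i.items()})
E
```

```text
pics
time 0.0
qpos [-1.388  0.435  0.025  1.574 -0.012  1.134 -0.075]
qvel [ 0.     0.001 -0.    -0.     0.001 -0.     0.001]
joint_torque [-1.0000e-03 -6.6782e+01  9.8500e-01 -3.1447e+01 -6.1000e-02  4.3000e-02
  0.0000e+00]
position [0.176 0.599 0.226]
ee_rot [-4.470e-01 -3.109e+00  2.000e-03]
contact_force [ 1.243 -0.669  0.949]
torque [ 0.011  0.018 -0.028]
grip_force 0.0
opening 0.092
{'fx': 447.876, 'fy': 447.876, 'cx': 319.89, 'cy': 196.187, 'camera_from_world': [[0.074, -0.997, 0.005, -0.01], [0.977, 0.074, 0.2, -0.516], [-0.2, -0.01, 0.98, -1.095], [0.0, 0.0, 0.0, 1.0]]}
{'fx': 407.588, 'fy': 407.588, 'cx': 319.067, 'cy': 202.825, 'camera_from_world': [[0.987, -0.16, -0.014, -0.492], [0.114, 0.637, 0.762, -0.117], [-0.113, -0.754, 0.647, -1.127], [0.0, 0.0, 0.0, 1.0]]}
```

View pics/top0.png

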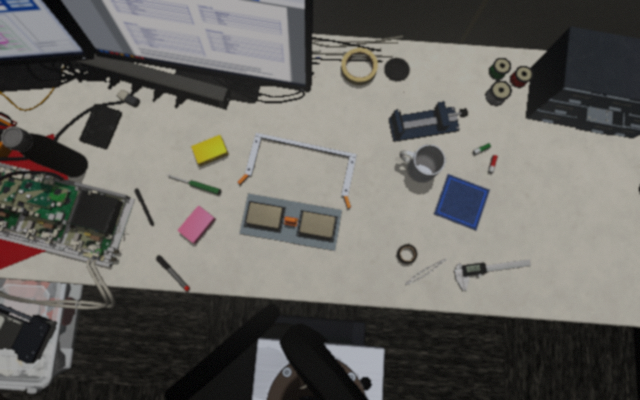

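View pics/side0.png

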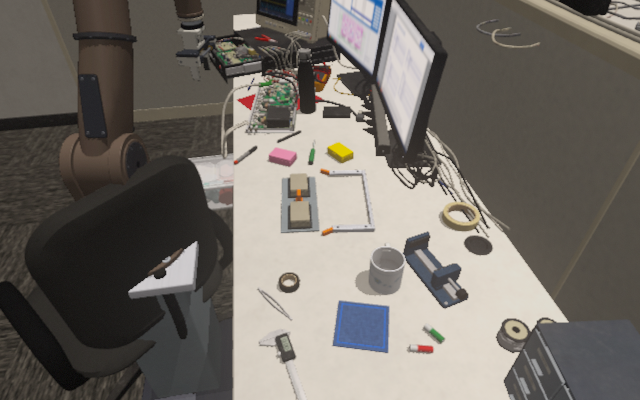

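The top view shows the tray at (290,222), with beige cases at (265,216) and (317,224) and the orange grip at (291,222). The dock has its flares at (243,180) and (347,202) and its bar along (258,136)-(355,156). The mat is at (462,202), the mug at (425,162), the tape at (407,254) and the screwdriver at (195,185). Three kinds of thing could be the cases: beige ones in the tray, yellow at (210,150) and pink at (196,225). The two beige ones fit, being beige and in the recesses. I'll confirm that in a crop.

```bash
cat > h.py <<'E'
import numpy as np, cv2
from station import env, viewer
def cam(n):
    i=viewer.camera_info(n); M=np.array(i["camera_from_world"]); return i,M
def ray(n,uv):
    i,M=cam(n); d=np.array([(uv[0]-i["cx"])/i["fx"],-(uv[1]-i["cy"])/i["fy"],-1.])
    return -M[:3,:3].T@M[:3,3], M[:3,:3].T@d
def onplane(n,uv,z):
    o,d=ray(n,uv); return o+d*(z-o[2])/d[2]
def tri(a,b):
    (o1,d1),(o2,d2)=ray("top",a),ray("side",b)
    t=np.linalg.lstsq(np.c_[d1,-d2],o2-o1,rcond=None)[0]
    p,q=o1+t[0]*d1,o2+t[1]*d2
    return (p+q)/2,np.linalg.norm(p-q)
def proj(n,p):
    i,M=cam(n); c=M[:3,:3]@np.array(p)+M[:3,3]
    return np.array([i["cx"]-i["fx"]*c[0]/c[2]*1, i["cy"]+i["fy"]*c[1]/c[2]])
def blobs(im,lo,hi,box,amin=10):
    """box x0,y0,x1,y1; returns (area, centroid, minAreaRect)"""
    x0,y0,x1,y1=box
    m=cv2.inRange(cv2.cvtColor(im,cv2.COLOR_RGB2HSV)[y0:y1,x0:x1],lo,hi)
    c,_=cv2.findContours(m,cv2.RETR_EXTERNAL,cv2.CHAIN_APPROX_NONE)
    out=[]
    for k in c:
        mk=np.zeros_like(m); cv2.drawContours(mk,[k],-1,255,-1)
        M=cv2.moments(mk,True)
        if M["m00"]>=amin:
            r=cv2.minAreaRect(k)
            out.append((M["m00"],np.array([M["m10"]/M["m00"]+x0,M["m01"]/M["m00"]+y0]),((r[0][0]+x0,r[0][1]+y0),r[1],r[2])))
    return sorted(out,key=lambda a:-a[0])
E
python3 - <<'E'
from h import *
t=viewer.read_camera("top"); s=viewer.read_camera("side")
a=cv2.resize(t[125:255,230:365],None,fx=4,fy=4,interpolation=cv2.INTER_CUBIC)[:520,:540]
b=cv2.resize(s[160:240,270:330],None,fx=4.2,fy=4.2,interpolation=cv2.INTER_CUBIC)
c=np.zeros((520,800,3),np.uint8); c[:a.shape[0],:a.shape[1]]=a; c[:b.shape[0],545:545+b.shape[1]]=b
cv2.imwrite("pics/crop0.png",c[:,:,::-1])
H=lambda im,p: cv2.cvtColor(im,cv2.COLOR_RGB2HSV)[p[1],p[0]]
for p in [(265,216),(317,224),(291,222),(245,232),(290,235),(270,200),(305,145),(347,202),(200,240),(462,202)]: print("t",p,H(t,p))
for p in [(299,183),(299,211),(298,195),(285,225),(312,225),(370,200),(326,232),(362,325)]: print("s",p,H(s,p))
for n,im,box in(("top",t,(230,130,370,250)),("side",s,(270,160,380,240))):
    for o in blobs(im,(3,130,120),(18,255,255),box,6): print(n,"or",o[0],o[1].round(1),np.round(o[2][1],1))
E
```

```text
t (265, 216) [ 21  55 121]
t (317, 224) [ 21  57 121]
t (291, 222) [ 10 168  88]
t (245, 232) [ 98  25 112]
t (290, 235) [100  26 116]
t (270, 200) [ 99  29 114]
t (305, 145) [109  12 172]
t (347, 202) [ 14 177 166]
t (200, 240) [ 22  21 133]
t (462, 202) [112 127  86]
s (299, 183) [ 19  51 180]
s (299, 211) [ 19  51 179]
s (298, 195) [ 13 191 175]
s (285, 225) [ 90   5 152]
s (312, 225) [ 90   2 129]
s (370, 200) [ 15  17 215]
s (326, 232) [ 13 181 168]
s (362, 325) [110  99 142]
top or 47.0 [290.1 219. ] [12.2  3.8]
top or 32.0 [346.9 201.8] [11.1  2.5]
top or 32.0 [242.1 178.6] [ 2.8 10.6]
side or 44.0 [327.3 231.1] [ 4.3 10.6]
side or 43.0 [299.1 194.4] [11.6  4.1]
side or 19.0 [324.4 170.5] [7.5 2.2]
side or 6.0 [296.5 199. ] [2. 1.]
```

View pics/crop0.png

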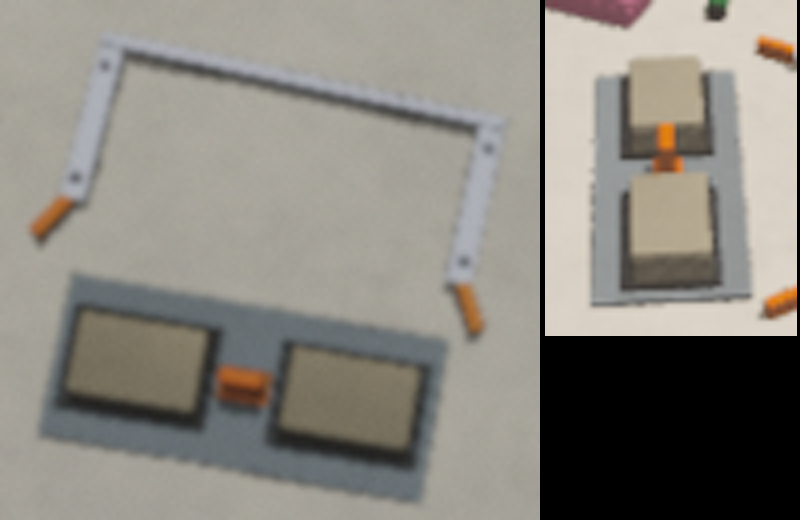

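The crop confirms that the two beige boxes in the tray's rimmed recesses are the cases. The grip's orange top is at about (290.4,219) in top and (299,193) in side.

```bash
cat > meas.py <<'E'
from h import *
t=viewer.read_camera("top"); s=viewer.read_camera("side")
def rect(pts):
    r=cv2.minAreaRect((np.array(pts)[:,:2]*1000).astype(np.float32)); return r
def mask(im,lo,hi,box):
    m=np.zeros(im.shape[:2],np.uint8); x0,y0,x1,y1=box
    m[y0:y1,x0:x1]=cv2.inRange(cv2.cvtColor(im,cv2.COLOR_RGB2HSV)[y0:y1,x0:x1],lo,hi); return m
def big(m):
    c,_=cv2.findContours(m,cv2.RETR_EXTERNAL,cv2.CHAIN_APPROX_NONE); return max(c,key=cv2.contourArea)[:,0]
def wrect(n,m,z,name):
    c=cv2.convexHull(big(m).astype(np.int32))[:,0]
    r=rect([onplane(n,p,z) for p in c]); (cx,cy),(w,h),a=r
    if w>h: a-=90   # angle of short axis
    a=(a+90)%180-90
    print(n,name,"centre",np.round([cx,cy],1),"size",np.round([w,h],1),"short-axis deg",round(a if abs(a)<46 else a-90*np.sign(a),2)); return np.array([cx,cy])/1000
if __name__=="__main__":
    box=(232,180,350,252)
    wrect("top",mask(t,(85,15,80),(115,60,150),box),.005,"tray")
    wrect("side",mask(s,(80,0,90),(125,40,175),(275,170,325,235)),.005,"tray")
    C={}
    for nm,bt,bs in(("L",(240,195,287,235),(285,170,312,190)),("R",(295,203,345,245),(285,199,315,225))):
        mt=mask(t,(18,40,105),(25,90,140),bt); ms=mask(s,(15,38,150),(24,80,220),bs)
        ct=np.array(cv2.minAreaRect(big(mt))[0]); cs=big(ms); Mo=cv2.moments(ms,True); cs=np.array([Mo["m10"],Mo["m01"]])/Mo["m00"]
        Mo=cv2.moments(mt,True); ct=np.array([Mo["m10"],Mo["m01"]])/Mo["m00"]
        p,e=tri(ct,cs); print("case",nm,ct.round(1),cs.round(1),p.round(4),"miss",e.round(4))
        wrect("top",mt,.033,"case "+nm)
    mt=mask(t,(5,150,100),(18,255,255),(280,212,302,230)); ms=mask(s,(5,120,150),(18,255,255),(292,186,306,203))
    f=lambda m:(lambda M:np.array([M["m10"],M["m01"]])/M["m00"])(cv2.moments(m,True))
    print("grip",f(mt),f(ms),*[np.round(x,4) for x in tri(f(mt),f(ms))],"top on 45mm",onplane("top",f(mt),.045).round(4))
    # flares
    fl=[blobs(t,(5,120,110),(20,255,255),b,6)[0][1] for b in((232,165,255,190),(338,190,358,212))]
    sl=[blobs(s,(5,110,110),(20,255,255),b,6)[0][1] for b in((318,164,334,176),(318,224,338,238))]
    for a,b in zip(fl,sl): print("flare",a.round(1),onplane("top",a,.010).round(4),onplane("side",b,.010).round(4),np.round(tri(a,b)[0],4))
    mt=mask(t,(100,5,135),(130,40,220),(240,128,362,202)); d=wrect("top",mt,.014,"dock")
    cv2.imwrite("pics/m.png",mt)
E
python3 meas.py
```

```text
top tray centre [451.6 100.6] size [250.9 106.1] short-axis deg -5.99
side tray centre [417.  100.9] size [249.1  34.1] short-axis deg -5.23
case L [263.9 214.5] [298.4 181.1] [0.4601 0.169  0.0329] miss 0.0002
top case L centre [460.  169.2] size [80. 50.] short-axis deg -5.13
case R [317.1 223.7] [299.6 210.4] [0.4465 0.0303 0.0324] miss 0.0001
top case R centre [446.5  30.5] size [79.8 50.3] short-axis deg -5.45
grip [290.44897959 219.71428571] [298.91891892 193.62162162] [0.4521 0.0991 0.0387] 0.0025 top on 45mm [0.4499 0.0986 0.045 ]
flare [242.2 178.8] [0.5554 0.2394 0.01  ] [0.5552 0.2368 0.01  ] [0.5558 0.2398 0.0078]
flare [347.  201.8] [ 0.5142 -0.0441  0.01  ] [ 0.5147 -0.0457  0.01  ] [ 0.5147 -0.0442  0.0085]
top dock centre [608.9  86.8] size [280. 117.] short-axis deg -8.09
```

apply_moves:
  targets:
    - {"wz": 0.116}
    - {"wz": 0.116}
    - {"wz": 0.116}
    - {"wz": 0.116}
    - {"wz": 0.116}
    - {"wz": 0.116}
    - {"wz": 0.116}
    - {"wz": 0.116}
    - {"wz": 0.116}
    - {"wz": 0.116}
    - {"wz": 0.116}
    - {"wz": 0.116}
  gripper: 0.09

```text
$.targets[0]: bad value
```

```bash
cat >> h.py <<'E'
from scipy.spatial.transform import Rotation as R
def go(x,y,z,yaw_deg):
    """print the tool-frame shift to the TCP target, tool y along yaw, pointing down"""
    s=env.sense(); Rt=R.from_rotvec(s["ee_rot"]); a=np.radians(yaw_deg)
    T=R.from_matrix(np.c_[[-np.sin(a),np.cos(a),0],[np.cos(a),np.sin(a),0],[0,0,-1]])
    d=T.inv().apply(np.array([x,y,z])-s["position"])  # in the target tool axes
    print("t",round(s["time"],2),"pos",np.round(s["position"],4),"F",np.round(s["contact_force"],1),"op",round(s["opening"],4),"gf",round(s["grip_force"],1))
    print("shift now-axes",np.round(Rt.inv().apply(np.array([x,y,z])-s["position"]),4),"target-axes",np.round(d,4),"turn",np.round((Rt.inv()*T).as_rotvec(),4))
E
python3 -c "
from h import *
go(.451,.099,.12,-5.8)"
```

```text
t 0.3 pos [0.1762 0.5995 0.2265] F [ 0.2 -0.4  0.7] op 0.0922 gf 0.0
shift now-axes [-0.4047 -0.4026  0.1067] target-axes [-0.4702  0.3239  0.1065] turn [-3.0000e-04  4.0000e-04  1.3861e+00]
```

apply_moves:
  targets:
    - {"dx": 0,"dy": 0,"dz": 0,"wx": 0,"wy": 0,"wz": 0.1155}
    - {"dx": 0,"dy": 0,"dz": 0,"wx": 0,"wy": 0,"wz": 0.1155}
    - {"dx": 0,"dy": 0,"dz": 0,"wx": 0,"wy": 0,"wz": 0.1155}
    - {"dx": 0,"dy": 0,"dz": 0,"wx": 0,"wy": 0,"wz": 0.1155}
    - {"dx": 0,"dy": 0,"dz": 0,"wx": 0,"wy": 0,"wz": 0.1155}
    - {"dx": 0,"dy": 0,"dz": 0,"wx": 0,"wy": 0,"wz": 0.1155}
    - {"dx": 0,"dy": 0,"dz": 0,"wx": 0,"wy": 0,"wz": 0.1155}
    - {"dx": 0,"dy": 0,"dz": 0,"wx": 0,"wy": 0,"wz": 0.1155}
    - {"dx": 0,"dy": 0,"dz": 0,"wx": 0,"wy": 0,"wz": 0.1155}
    - {"dx": 0,"dy": 0,"dz": 0,"wx": 0,"wy": 0,"wz": 0.1155}
    - {"dx": 0,"dy": 0,"dz": 0,"wx": 0,"wy": 0,"wz": 0.1155}
    - {"dx": 0,"dy": 0,"dz": 0,"wx": 0,"wy": 0,"wz": 0.1155}
  gripper: 0.09
  force: 30

```text
time: 1.3
position: [0.1761, 0.5996, 0.2267]
ee_rot: [-2.337, -2.1, 0.0]
contact_force: [0.3, -0.3, -0.0]
opening: 0.0899
grip_force: 0.0
```

```bash
python3 -c "
from h import *
go(.451,.099,.12,-5.8)"
```

```text
t 1.3 pos [0.1761 0.5996 0.2267] F [ 0.3 -0.3 -0. ] op 0.0899 gf 0.0
shift now-axes [-0.4685  0.3266  0.1067] target-axes [-0.4703  0.3241  0.1067] turn [-0.0001  0.0001 -0.0055]
```

apply_moves:
  targets:
    - {"dx": -0.03,"dy": 0.021,"dz": 0.006,"wx": 0,"wy": 0,"wz": 0}
    - {"dx": -0.03,"dy": 0.021,"dz": 0.006,"wx": 0,"wy": 0,"wz": 0}
    - {"dx": -0.03,"dy": 0.021,"dz": 0.006,"wx": 0,"wy": 0,"wz": 0}
    - {"dx": -0.03,"dy": 0.021,"dz": 0.006,"wx": 0,"wy": 0,"wz": 0}
    - {"dx": -0.03,"dy": 0.021,"dz": 0.006,"wx": 0,"wy": 0,"wz": 0}
    - {"dx": -0.03,"dy": 0.021,"dz": 0.006,"wx": 0,"wy": 0,"wz": 0}
    - {"dx": -0.03,"dy": 0.021,"dz": 0.006,"wx": 0,"wy": 0,"wz": 0}
    - {"dx": -0.03,"dy": 0.021,"dz": 0.006,"wx": 0,"wy": 0,"wz": 0}
    - {"dx": -0.03,"dy": 0.021,"dz": 0.006,"wx": 0,"wy": 0,"wz": 0}
    - {"dx": -0.03,"dy": 0.021,"dz": 0.006,"wx": 0,"wy": 0,"wz": 0}
    - {"dx": -0.03,"dy": 0.021,"dz": 0.006,"wx": 0,"wy": 0,"wz": 0}
    - {"dx": -0.03,"dy": 0.021,"dz": 0.006,"wx": 0,"wy": 0,"wz": 0}

```text
time: 2.3
position: [0.3912, 0.2146, 0.1547]
ee_rot: [-2.33, -2.107, -0.001]
contact_force: [0.4, 0.1, -0.1]
opening: 0.0902
grip_force: 0.0
```

apply_moves:
  targets:
    - {"dx": -0.027,"dy": 0.0185,"dz": 0.006,"wx": 0,"wy": 0,"wz": 0}
    - {"dx": -0.027,"dy": 0.0185,"dz": 0.006,"wx": 0,"wy": 0,"wz": 0}
    - {"dx": -0.027,"dy": 0.0185,"dz": 0.006,"wx": 0,"wy": 0,"wz": 0}
    - {"dx": -0.027,"dy": 0.0185,"dz": 0.006,"wx": 0,"wy": 0,"wz": 0}
    - {"dx": 0,"dy": 0,"dz": 0,"wx": 0,"wy": 0,"wz": 0}
    - {"dx": 0,"dy": 0,"dz": 0,"wx": 0,"wy": 0,"wz": 0}
    - {"dx": 0,"dy": 0,"dz": 0,"wx": 0,"wy": 0,"wz": 0}

```text
time: 2.88
position: [0.4531, 0.1015, 0.1307]
ee_rot: [-2.331, -2.106, 0.0]
contact_force: [-0.2, 0.6, 0.6]
opening: 0.0901
grip_force: 0.0
```

```bash
python3 -c "
from h import *
go(.451,.099,.018,-5.8)"
```

```text
t 2.88 pos [0.4531 0.1015 0.1307] F [-0.2  0.6  0.6] op 0.0901 gf 0.0
shift now-axes [-0.0027 -0.0018  0.1127] target-axes [-0.0027 -0.0019  0.1127] turn [-0.0004 -0.0002 -0.0002]
```

apply_moves:
  targets:
    - {"dx": -0.002,"dy": -0.0018,"dz": 0.02,"wx": 0,"wy": 0,"wz": 0}
    - {"dx": 0,"dy": 0,"dz": 0.025,"wx": 0,"wy": 0,"wz": 0}
    - {"dx": 0,"dy": 0,"dz": 0.025,"wx": 0,"wy": 0,"wz": 0}
    - {"dx": 0,"dy": 0,"dz": 0.02,"wx": 0,"wy": 0,"wz": 0}
    - {"dx": 0,"dy": 0,"dz": 0.013,"wx": 0,"wy": 0,"wz": 0}
    - {"dx": 0,"dy": 0,"dz": 0.01,"wx": 0,"wy": 0,"wz": 0}
    - {"dx": 0,"dy": 0,"dz": 0,"wx": 0,"wy": 0,"wz": 0}

```text
time: 3.47
position: [0.4501, 0.1004, 0.0164]
ee_rot: [-2.327, -2.108, 0.003]
contact_force: [-0.8, -0.2, 0.9]
opening: 0.09
grip_force: 0.0
```

apply_moves:
  targets:
    - {"dx": 0,"dy": 0,"dz": 0,"wx": 0,"wy": 0,"wz": 0}
    - {"dx": 0,"dy": 0,"dz": 0,"wx": 0,"wy": 0,"wz": 0}
    - {"dx": 0,"dy": 0,"dz": 0,"wx": 0,"wy": 0,"wz": 0}
    - {"dx": 0,"dy": 0,"dz": 0,"wx": 0,"wy": 0,"wz": 0}
    - {"dx": 0,"dy": 0,"dz": 0,"wx": 0,"wy": 0,"wz": 0}
    - {"dx": 0,"dy": 0,"dz": 0,"wx": 0,"wy": 0,"wz": 0}
    - {"dx": 0,"dy": 0,"dz": 0,"wx": 0,"wy": 0,"wz": 0}
    - {"dx": 0,"dy": 0,"dz": 0,"wx": 0,"wy": 0,"wz": 0}
    - {"dx": 0,"dy": 0,"dz": 0,"wx": 0,"wy": 0,"wz": 0}
    - {"dx": 0,"dy": 0,"dz": 0,"wx": 0,"wy": 0,"wz": 0}
  gripper: 0.002
  force: 40

```text
time: 4.3
position: [0.4513, 0.0993, 0.0177]
ee_rot: [-2.331, -2.106, 0.0]
contact_force: [0.5, -0.2, 0.4]
opening: 0.0282
grip_force: 0.0
```

```bash
python3 -c "
from h import *
go(.4510+.0,.099,.018,-8.2)"; python3 meas.py | grep -v grip
```

```text
t 4.3 pos [0.4513 0.0993 0.0177] F [ 0.5 -0.2  0.4] op 0.0282 gf 0.0
shift now-axes [-0.0003 -0.0003 -0.0003] target-axes [-0.0003 -0.0003 -0.0003] turn [-0.    -0.     0.042]
top tray centre [443.1  23.3] size [ 95.3 106.6] short-axis deg -6.15
side tray centre [403.1  26.5] size [98.5 19.8] short-axis deg -5.23Traceback (most recent call last):
  File "meas.py", line 23, in <module>
    ct=np.array(cv2.minAreaRect(big(mt))[0]); cs=big(ms); Mo=cv2.moments(ms,True); cs=np.array([Mo["m10"],Mo["m01"]])/Mo["m00"]
                                ~~~^^^^
  File "meas.py", line 9, in big
    c,_=cv2.findContours(m,cv2.RETR_EXTERNAL,cv2.CHAIN_APPROX_NONE); return max(c,key=cv2.contourArea)[:,0]
                                                                            ~~~^^^^^^^^^^^^^^^^^^^^^^^
ValueError: max() iterable argument is empty
```

Still closing (finger speed is about 75 mm/s).

apply_moves:
  targets:
    - {"dx": 0,"dy": 0,"dz": 0,"wx": 0,"wy": 0,"wz": 0}
    - {"dx": 0,"dy": 0,"dz": 0,"wx": 0,"wy": 0,"wz": 0}
    - {"dx": 0,"dy": 0,"dz": 0,"wx": 0,"wy": 0,"wz": 0}
    - {"dx": 0,"dy": 0,"dz": 0,"wx": 0,"wy": 0,"wz": 0}
    - {"dx": 0,"dy": 0,"dz": 0,"wx": 0,"wy": 0,"wz": 0}

```text
time: 4.82
position: [0.4515, 0.0993, 0.0177]
ee_rot: [2.331, 2.106, 0.0]
contact_force: [0.4, 0.2, -1.5]
opening: 0.0118
grip_force: 40.0
```

apply_moves:
  targets:
    - {"dx": 0.002,"dy": 0,"dz": 0,"wx": 0,"wy": 0,"wz": 0.01}
    - {"dx": 0.0025,"dy": 0,"dz": 0,"wx": 0,"wy": 0,"wz": 0.01}
    - {"dx": 0.0025,"dy": 0,"dz": 0,"wx": 0,"wy": 0,"wz": 0.01}
    - {"dx": 0.0025,"dy": 0,"dz": 0,"wx": 0,"wy": 0,"wz": 0.012}
    - {"dx": 0,"dy": 0.004,"dz": 0,"wx": 0,"wy": 0,"wz": 0}
    - {"dx": 0,"dy": 0.004,"dz": 0,"wx": 0,"wy": 0,"wz": 0}
    - {"dx": 0,"dy": 0,"dz": 0,"wx": 0,"wy": 0,"wz": 0}
    - {"dx": 0,"dy": 0,"dz": 0,"wx": 0,"wy": 0,"wz": 0}

```text
time: 5.48
position: [0.4544, 0.1081, 0.0176]
ee_rot: [-2.368, -2.053, 0.011]
contact_force: [-19.9, 0.9, 27.1]
opening: 0.0116
grip_force: 40.0
```

Run:
```python
from h import *
go(.602,.088,.0177,-8.2)
t=viewer.read_camera("top"); s=viewer.read_camera("side")
a=cv2.resize(t[125:255,230:365],None,fx=4,fy=4,interpolation=cv2.INTER_CUBIC)
b=cv2.resize(s[150:250,270:335],None,fx=4,fy=4,interpolation=cv2.INTER_CUBIC)
c=np.zeros((520,800,3),np.uint8); c[:a.shape[0],:a.shape[1]]=a; c[:b.shape[0],540:540+b.shape[1]]=b[:,:260]
cv2.imwrite("pics/crop1.png",c[:,:,::-1])
```

```text
t 5.48 pos [0.4544 0.1081 0.0176] F [-19.9   0.9  27.1] op 0.0116 gf 40.0
shift now-axes [ 0.0011  0.1489 -0.0017] target-axes [ 1.200e-03  1.489e-01 -1.000e-04] turn [-0.0104  0.0006  0.0005]
```

View pics/crop1.png

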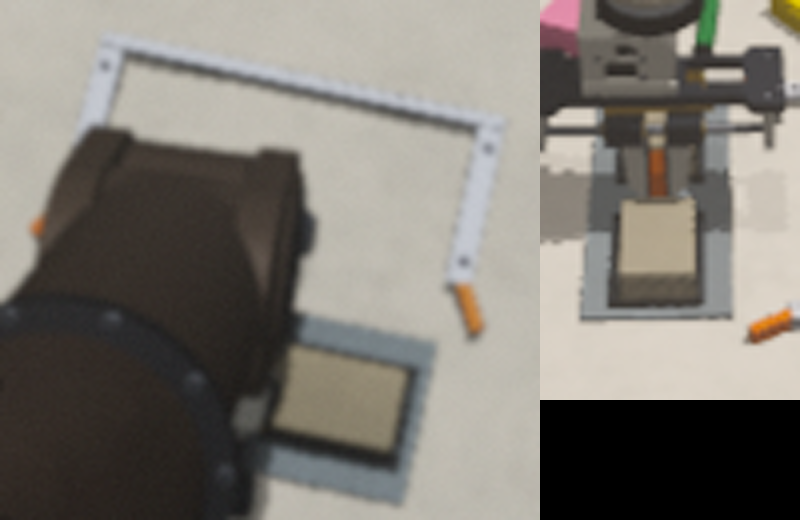

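The crop shows the tray aligned with the dock, its right front corner inside the right flare at (350,207). The drag is pressing the tray's nose down (Fz = 27 N), so I'll ease that off.

apply_moves:
  targets:
    - {"dx": 0,"dy": 0,"dz": -0.001,"wx": -0.005,"wy": 0,"wz": 0}
    - {"dx": 0,"dy": 0,"dz": -0.001,"wx": -0.005,"wy": 0,"wz": 0}
    - {"dx": 0,"dy": 0,"dz": 0,"wx": 0,"wy": 0,"wz": 0}
    - {"dx": 0,"dy": 0,"dz": 0,"wx": 0,"wy": 0,"wz": 0}

```text
time: 5.92
position: [0.46, 0.1077, 0.0194]
ee_rot: [2.369, 2.052, 0.009]
contact_force: [0.3, 0.0, -9.5]
opening: 0.0117
grip_force: 40.0
```

```bash
python3 -c "
from h import *
go(.602,.088,.0177,-8.2)"
```

```text
t 5.92 pos [0.46   0.1077 0.0194] F [ 0.3  0.  -9.5] op 0.0117 gf 40.0
shift now-axes [0.0007 0.1433 0.003 ] target-axes [0.0007 0.1433 0.0017] turn [0.0093 0.0005 0.0002]
```

The tray was briefly carried by the arm (Fz = -9.5 N). I'll set it straight back down, then slide it with the jaws loosely round the bar so the arm can neither press nor lift.

apply_moves:
  targets:
    - {"dx": 0,"dy": 0,"dz": 0.0006,"wx": 0.003,"wy": 0,"wz": 0}
    - {"dx": 0,"dy": 0,"dz": 0.0006,"wx": 0.003,"wy": 0,"wz": 0}
    - {"dx": 0,"dy": 0,"dz": 0.0005,"wx": 0.003,"wy": 0,"wz": 0}
    - {"dx": 0,"dy": 0,"dz": 0,"wx": 0,"wy": 0,"wz": 0}

```text
time: 6.25
position: [0.4605, 0.1076, 0.0179]
ee_rot: [2.374, 2.056, 0.001]
contact_force: [-0.1, -0.1, -7.8]
opening: 0.0115
grip_force: 40.0
```

apply_moves:
  targets:
    - {"dx": 0,"dy": 0,"dz": 0,"wx": 0,"wy": 0,"wz": 0}
    - {"dx": 0,"dy": 0,"dz": 0,"wx": 0,"wy": 0,"wz": 0}
    - {"dx": 0,"dy": 0,"dz": 0.002,"wx": 0,"wy": 0,"wz": 0}
    - {"dx": 0,"dy": 0,"dz": 0.002,"wx": 0,"wy": 0,"wz": 0}
    - {"dx": 0,"dy": 0,"dz": 0,"wx": 0,"wy": 0,"wz": 0}
  gripper: 0.015

```text
time: 6.67
position: [0.4605, 0.1077, 0.0139]
ee_rot: [2.374, 2.056, 0.002]
contact_force: [0.3, -0.6, 0.1]
opening: 0.0149
grip_force: 0.0
```

```bash
python3 -c "
from h import *
go(.602,.088,.0137,-8.2)"
```

```text
t 6.67 pos [0.4605 0.1077 0.0139] F [ 0.3 -0.6  0.1] op 0.0149 gf 0.0
shift now-axes [0.0007 0.1428 0.0004] target-axes [0.0007 0.1428 0.0002] turn [ 0.0013 -0.0002  0.0001]
```

apply_moves:
  targets:
    - {"dx": 0.0007,"dy": 0.004,"dz": 0,"wx": 0,"wy": 0,"wz": 0}
    - {"dx": 0,"dy": 0.006,"dz": 0,"wx": 0,"wy": 0,"wz": 0}
    - {"dx": 0,"dy": 0.006,"dz": 0,"wx": 0,"wy": 0,"wz": 0}
    - {"dx": 0,"dy": 0.006,"dz": 0,"wx": 0,"wy": 0,"wz": 0}
    - {"dx": 0,"dy": 0.006,"dz": 0,"wx": 0,"wy": 0,"wz": 0}
    - {"dx": 0,"dy": 0.006,"dz": 0,"wx": 0,"wy": 0,"wz": 0}
    - {"dx": 0,"dy": 0.006,"dz": 0,"wx": 0,"wy": 0,"wz": 0}
    - {"dx": 0,"dy": 0.006,"dz": 0,"wx": 0,"wy": 0,"wz": 0}
    - {"dx": 0,"dy": 0.006,"dz": 0,"wx": 0,"wy": 0,"wz": 0}
    - {"dx": 0,"dy": 0.006,"dz": 0,"wx": 0,"wy": 0,"wz": 0}

```text
time: 7.5
position: [0.5156, 0.1003, 0.0137]
ee_rot: [-2.372, -2.056, 0.004]
contact_force: [-8.0, 1.9, 4.9]
opening: 0.0151
grip_force: 4.0
```

```bash
python3 -c "
from h import *
go(.602,.088,.0137,-8.2)"
```

```text
t 7.5 pos [0.5156 0.1003 0.0137] F [-8.   1.9  4.9] op 0.0151 gf 4.0
shift now-axes [ 0.      0.0872 -0.0004] target-axes [ 0.0001  0.0872 -0.    ] turn [-0.004   0.0003  0.0006]
```

apply_moves:
  targets:
    - {"dx": 0,"dy": 0.007,"dz": 0,"wx": 0,"wy": 0,"wz": 0}
    - {"dx": 0,"dy": 0.007,"dz": 0,"wx": 0,"wy": 0,"wz": 0}
    - {"dx": 0,"dy": 0.007,"dz": 0,"wx": 0,"wy": 0,"wz": 0}
    - {"dx": 0,"dy": 0.007,"dz": 0,"wx": 0,"wy": 0,"wz": 0}
    - {"dx": 0,"dy": 0.007,"dz": 0,"wx": 0,"wy": 0,"wz": 0}
    - {"dx": 0,"dy": 0.007,"dz": 0,"wx": 0,"wy": 0,"wz": 0}
    - {"dx": 0,"dy": 0.007,"dz": 0,"wx": 0,"wy": 0,"wz": 0}
    - {"dx": 0,"dy": 0.007,"dz": 0,"wx": 0,"wy": 0,"wz": 0}
    - {"dx": 0,"dy": 0.007,"dz": 0,"wx": 0,"wy": 0,"wz": 0}
    - {"dx": 0,"dy": 0.007,"dz": 0,"wx": 0,"wy": 0,"wz": 0}

```text
time: 8.33
position: [0.5852, 0.0905, 0.0137]
ee_rot: [-2.372, -2.056, 0.004]
contact_force: [-8.0, 1.8, 5.6]
opening: 0.0149
grip_force: 3.9
```

```bash
python3 -c "
from h import *
go(.602,.088,.0137,-8.2)"
```

```text
t 8.33 pos [0.5852 0.0905 0.0137] F [-8.   1.8  5.6] op 0.0149 gf 3.9
shift now-axes [-0.0001  0.017  -0.0001] target-axes [-0.     0.017  0.   ] turn [-0.0037  0.0001  0.0006]
```

apply_moves:
  targets:
    - {"dx": 0,"dy": 0.003,"dz": 0,"wx": 0,"wy": 0,"wz": 0}
    - {"dx": 0,"dy": 0.003,"dz": 0,"wx": 0,"wy": 0,"wz": 0}
    - {"dx": 0,"dy": 0.003,"dz": 0,"wx": 0,"wy": 0,"wz": 0}
    - {"dx": 0,"dy": 0.003,"dz": 0,"wx": 0,"wy": 0,"wz": 0}
    - {"dx": 0,"dy": 0.002,"dz": 0,"wx": 0,"wy": 0,"wz": 0}
    - {"dx": 0,"dy": 0.002,"dz": 0,"wx": 0,"wy": 0,"wz": 0}

```text
time: 8.83
position: [0.6014, 0.0881, 0.0137]
ee_rot: [-2.373, -2.056, 0.003]
contact_force: [-6.6, 0.5, 3.9]
opening: 0.0151
grip_force: 3.6
```

apply_moves:
  targets:
    - {"dx": 0,"dy": 0.0015,"dz": 0,"wx": 0,"wy": 0,"wz": 0}
    - {"dx": 0,"dy": 0.001,"dz": 0,"wx": 0,"wy": 0,"wz": 0}
    - {"dx": 0,"dy": 0,"dz": 0,"wx": 0,"wy": 0,"wz": 0}

```text
time: 9.08
position: [0.604, 0.0877, 0.0137]
ee_rot: [-2.373, -2.056, 0.002]
contact_force: [-4.8, 0.4, 2.6]
opening: 0.0147
grip_force: 2.8
```

```bash
python3 -c "
from h import *
go(.602,.088,.0137,-8.2)"
```

```text
t 9.08 pos [0.604  0.0877 0.0137] F [-4.8  0.4  2.6] op 0.0147 gf 2.8
shift now-axes [ 0.     -0.0021  0.    ] target-axes [ 0.     -0.0021  0.    ] turn [-0.002   0.0002  0.0004]
```

No stop felt yet, so I'll keep creeping forward.

apply_moves:
  targets:
    - {"dx": 0,"dy": 0.001,"dz": 0,"wx": 0,"wy": 0,"wz": 0}
    - {"dx": 0,"dy": 0.001,"dz": 0,"wx": 0,"wy": 0,"wz": 0}
    - {"dx": 0,"dy": 0.001,"dz": 0,"wx": 0,"wy": 0,"wz": 0}

```text
time: 9.33
position: [0.6046, 0.0878, 0.0136]
ee_rot: [-2.37, -2.054, 0.007]
contact_force: [-14.7, 2.6, 11.6]
opening: 0.0153
grip_force: 7.6
```

apply_moves:
  targets:
    - {"dx": 0,"dy": 0.001,"dz": 0,"wx": 0,"wy": 0,"wz": 0}
    - {"dx": 0,"dy": 0.001,"dz": 0,"wx": 0,"wy": 0,"wz": 0}
    - {"dx": 0,"dy": 0.001,"dz": 0,"wx": 0,"wy": 0,"wz": 0}

```text
time: 9.58
position: [0.6049, 0.0878, 0.0133]
ee_rot: [-2.367, -2.052, 0.012]
contact_force: [-24.9, 2.8, 20.7]
opening: 0.0153
grip_force: 12.9
```

apply_moves:
  targets:
    - {"dx": 0,"dy": -0.003,"dz": 0,"wx": 0,"wy": 0,"wz": 0}
    - {"dx": 0,"dy": -0.003,"dz": 0,"wx": 0,"wy": 0,"wz": 0}
    - {"dx": 0,"dy": 0,"dz": 0,"wx": 0,"wy": 0,"wz": 0}
    - {"dx": 0,"dy": 0,"dz": -0.02,"wx": 0,"wy": 0,"wz": 0}
    - {"dx": 0,"dy": 0,"dz": -0.03,"wx": 0,"wy": 0,"wz": 0}
    - {"dx": 0,"dy": 0,"dz": -0.03,"wx": 0,"wy": 0,"wz": 0}
    - {"dx": 0,"dy": 0,"dz": -0.03,"wx": 0,"wy": 0,"wz": 0}

```text
time: 10.17
position: [0.6061, 0.087, 0.1256]
ee_rot: [2.374, 2.055, 0.002]
contact_force: [-0.5, 0.1, -0.1]
opening: 0.0151
grip_force: 0.0
```

apply_moves:
  targets:
    - {"dx": 0.03,"dy": -0.015,"dz": 0,"wx": 0,"wy": 0,"wz": 0}
    - {"dx": 0.03,"dy": -0.015,"dz": 0,"wx": 0,"wy": 0,"wz": 0}
    - {"dx": 0.03,"dy": -0.015,"dz": 0,"wx": 0,"wy": 0,"wz": 0}
    - {"dx": 0.03,"dy": -0.015,"dz": 0,"wx": 0,"wy": 0,"wz": 0}
    - {"dx": 0.03,"dy": -0.015,"dz": 0,"wx": 0,"wy": 0,"wz": 0}
    - {"dx": 0.03,"dy": -0.015,"dz": 0,"wx": 0,"wy": 0,"wz": 0}
    - {"dx": 0.03,"dy": -0.01,"dz": 0,"wx": 0,"wy": 0,"wz": 0}
    - {"dx": 0,"dy": 0,"dz": 0,"wx": 0,"wy": 0,"wz": 0}
  gripper: 0.09

```text
time: 10.83
position: [0.5343, 0.3185, 0.1239]
ee_rot: [-2.363, -2.066, -0.006]
contact_force: [0.2, 1.0, -0.5]
opening: 0.064
grip_force: 0.0
```

Run:
```python
from h import *
go(.6134,.1573,.10,-8.2)
t=viewer.read_camera("top"); s=viewer.read_camera("side")
np.savez("d.npz",t=t,s=s)
a=cv2.resize(t[125:255,230:365],None,fx=4,fy=4,interpolation=cv2.INTER_CUBIC)
b=cv2.resize(s[150:250,310:375],None,fx=4,fy=4,interpolation=cv2.INTER_CUBIC)
c=np.zeros((520,800,3),np.uint8); c[:a.shape[0],:a.shape[1]]=a; c[:b.shape[0],540:540+b.shape[1]]=b[:,:260]
cv2.imwrite("pics/crop2.png",c[:,:,::-1])
```

```text
t 10.83 pos [0.5343 0.3185 0.1239] F [ 0.2  1.  -0.5] op 0.064 gf 0.0
shift now-axes [-0.1493  0.0999  0.0233] target-axes [-0.1483  0.1013  0.0239] turn [ 0.0005 -0.0044  0.0093]
```

View pics/crop2.png

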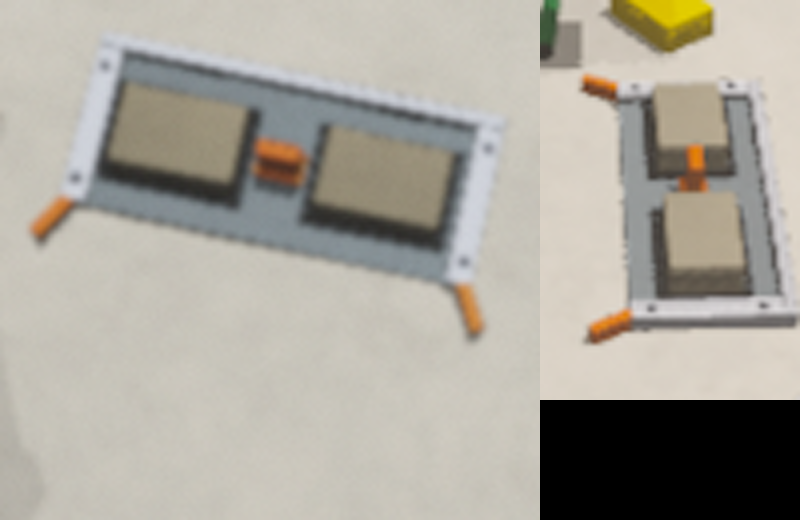

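The tray is home in the dock, its rear edge flush with the rail ends at crop (75,205)-(445,280), and both cases sit in their recesses. Next I'll measure the cases.

```bash
cat > cases.py <<'E'
from meas import *
def cases(t,s,which="LR"):
    B={"L":((250,140,296,174),(334,166,362,188)),"R":((304,152,347,186),(336,196,365,218))}
    f=lambda m:(lambda M:np.array([M["m10"],M["m01"]])/M["m00"])(cv2.moments(m,True))
    for k in which:
        bt,bs=B[k]; mt=mask(t,(18,40,100),(25,90,145),bt); ms=mask(s,(15,38,150),(24,80,225),bs)
        p,e=tri(f(mt),f(ms)); print(k,f(mt).round(1),f(ms).round(1),"tri",p.round(4),"miss",e.round(4)); wrect("top",mt,.033,k)
    m=mask(t,(112,80,60),(118,255,160),(430,170,495,235)) if 0 else mask(t,(105,80,50),(120,255,180),(430,170,495,235)); wrect("top",m,.003,"mat")
E
python3 - <<'E'
from cases import *
d=np.load("d.npz"); cases(d["t"],d["s"])
E
```

```text
L [269.9 160.7] [347.1 178.3] tri [0.6126 0.1691 0.0217] miss 0.0093
top L centre [611.3 157.5] size [84.3 48.9] short-axis deg -7.77
R [324.4 172.6] [350.6 207. ] tri [0.5898 0.021  0.0291] miss 0.0111
top R centre [592.6  19.2] size [83.8 51.2] short-axis deg -8.2
top mat centre [ 539.5 -349.8] size [114.2 114.5] short-axis deg -17.62
```

apply_moves:
  targets:
    - {"dx": -0.025,"dy": 0.0165,"dz": 0.004,"wx": 0,"wy": 0,"wz": 0.009}
    - {"dx": -0.025,"dy": 0.0165,"dz": 0.004,"wx": 0,"wy": 0,"wz": 0}
    - {"dx": -0.025,"dy": 0.0165,"dz": 0.004,"wx": 0,"wy": 0,"wz": 0}
    - {"dx": -0.025,"dy": 0.0165,"dz": 0.004,"wx": 0,"wy": 0,"wz": 0}
    - {"dx": -0.025,"dy": 0.0165,"dz": 0.004,"wx": 0,"wy": 0,"wz": 0}
    - {"dx": -0.024,"dy": 0.0165,"dz": 0.004,"wx": 0,"wy": 0,"wz": 0}
    - {"dx": 0,"dy": 0,"dz": 0,"wx": 0,"wy": 0,"wz": 0}
    - {"dx": 0,"dy": 0,"dz": 0,"wx": 0,"wy": 0,"wz": 0}
    - {"dx": 0,"dy": 0,"dz": 0,"wx": 0,"wy": 0,"wz": 0}
  gripper: 0.073

```text
time: 11.78
position: [0.6121, 0.1465, 0.1003]
ee_rot: [2.385, 2.043, 0.001]
contact_force: [-0.1, 1.2, 0.0]
opening: 0.0728
grip_force: 0.0
```

```bash
python3 -c "
from h import *
go(.612,.1575,.016,-8.1)"
```

```text
t 11.78 pos [0.6121 0.1465 0.1003] F [-0.1  1.2  0. ] op 0.0728 gf 0.0
shift now-axes [ 0.0109 -0.0018  0.0843] target-axes [ 0.0109 -0.0016  0.0843] turn [ 0.001  -0.0003 -0.0128]
```

apply_moves:
  targets:
    - {"dx": 0.011,"dy": -0.0017,"dz": 0.0,"wx": 0,"wy": 0,"wz": -0.0125}
    - {"dx": 0,"dy": 0,"dz": 0.02,"wx": 0,"wy": 0,"wz": 0}
    - {"dx": 0,"dy": 0,"dz": 0.024,"wx": 0,"wy": 0,"wz": 0}
    - {"dx": 0,"dy": 0,"dz": 0.02,"wx": 0,"wy": 0,"wz": 0}
    - {"dx": 0,"dy": 0,"dz": 0.012,"wx": 0,"wy": 0,"wz": 0}
    - {"dx": 0,"dy": 0,"dz": 0.008,"wx": 0,"wy": 0,"wz": 0}
    - {"dx": 0,"dy": 0,"dz": 0,"wx": 0,"wy": 0,"wz": 0}
    - {"dx": 0,"dy": 0,"dz": 0,"wx": 0,"wy": 0,"wz": 0}

```text
time: 12.45
position: [0.6122, 0.1592, 0.0166]
ee_rot: [2.37, 2.062, 0.002]
contact_force: [0.0, 0.3, -0.0]
opening: 0.0728
grip_force: 0.0
```

apply_moves:
  targets:
    - {"dx": 0,"dy": 0,"dz": 0,"wx": 0,"wy": 0,"wz": 0}
    - {"dx": 0,"dy": 0,"dz": 0,"wx": 0,"wy": 0,"wz": 0}
    - {"dx": 0,"dy": 0,"dz": 0,"wx": 0,"wy": 0,"wz": 0}
    - {"dx": 0,"dy": 0,"dz": 0,"wx": 0,"wy": 0,"wz": 0}
    - {"dx": 0,"dy": 0,"dz": 0,"wx": 0,"wy": 0,"wz": 0}
    - {"dx": 0,"dy": 0,"dz": 0,"wx": 0,"wy": 0,"wz": 0}
    - {"dx": 0,"dy": 0,"dz": 0,"wx": 0,"wy": 0,"wz": 0}
  gripper: 0.045
  force: 35

```text
time: 13.03
position: [0.613, 0.1586, 0.0172]
ee_rot: [2.37, 2.06, 0.004]
contact_force: [0.5, 0.4, 6.6]
opening: 0.0543
grip_force: 35.0
```

apply_moves:
  targets:
    - {"dx": 0,"dy": 0,"dz": -0.004,"wx": 0,"wy": 0,"wz": 0}
    - {"dx": 0,"dy": 0,"dz": -0.009,"wx": 0,"wy": 0,"wz": 0}
    - {"dx": 0,"dy": 0,"dz": -0.012,"wx": 0,"wy": 0,"wz": 0}
    - {"dx": 0,"dy": 0,"dz": -0.015,"wx": 0,"wy": 0,"wz": 0}
    - {"dx": 0,"dy": 0,"dz": -0.015,"wx": 0,"wy": 0,"wz": 0}
    - {"dx": 0,"dy": 0,"dz": -0.014,"wx": 0,"wy": 0,"wz": 0}
    - {"dx": 0,"dy": 0,"dz": -0.01,"wx": 0,"wy": 0,"wz": 0}
    - {"dx": 0,"dy": 0,"dz": -0.004,"wx": 0,"wy": 0,"wz": 0}
    - {"dx": 0,"dy": 0,"dz": 0,"wx": 0,"wy": 0,"wz": 0}
    - {"dx": 0,"dy": 0,"dz": 0,"wx": 0,"wy": 0,"wz": 0}
    - {"dx": 0,"dy": 0,"dz": 0,"wx": 0,"wy": 0,"wz": 0}
    - {"dx": 0,"dy": 0,"dz": 0,"wx": 0,"wy": 0,"wz": 0}

```text
time: 14.03
position: [0.6112, 0.1584, 0.0983]
ee_rot: [2.371, 2.061, -0.001]
contact_force: [0.6, 0.1, -5.5]
opening: 0.0548
grip_force: 35.0
```

Run:
```python
from h import *
go(.6130,.1586,.0172,-8.1); f=[]
for k in range(5): viewer.read_camera("side"); f.append(env.sense()["contact_force"])
print(np.mean(f,0).round(2))
```

```text
t 14.03 pos [0.6112 0.1584 0.0983] F [ 0.6  0.1 -5.5] op 0.0548 gf 35.0
shift now-axes [0.0005 0.0017 0.0811] target-axes [0.0004 0.0017 0.0811] turn [-0.0004  0.0007  0.0018]
[-0.2  -0.02 -5.3 ]
```

Left weighs about 5.3 N (0.54 kg), so it's the full one. I'll put it back flat.

apply_moves:
  targets:
    - {"dx": 0,"dy": 0.001,"dz": 0.006,"wx": 0,"wy": 0,"wz": 0}
    - {"dx": 0,"dy": 0,"dz": 0.012,"wx": 0,"wy": 0,"wz": 0}
    - {"dx": 0,"dy": 0,"dz": 0.015,"wx": 0,"wy": 0,"wz": 0}
    - {"dx": 0,"dy": 0,"dz": 0.015,"wx": 0,"wy": 0,"wz": 0}
    - {"dx": 0,"dy": 0,"dz": 0.012,"wx": 0,"wy": 0,"wz": 0}
    - {"dx": 0,"dy": 0,"dz": 0.009,"wx": 0,"wy": 0,"wz": 0}
    - {"dx": 0,"dy": 0,"dz": 0.005,"wx": 0,"wy": 0,"wz": 0}
    - {"dx": 0,"dy": 0,"dz": 0.003,"wx": 0,"wy": 0,"wz": 0}
    - {"dx": 0,"dy": 0,"dz": 0.002,"wx": 0,"wy": 0,"wz": 0}
    - {"dx": 0,"dy": 0,"dz": 0,"wx": 0,"wy": 0,"wz": 0}
    - {"dx": 0,"dy": 0,"dz": 0,"wx": 0,"wy": 0,"wz": 0}

```text
time: 15.2
position: [0.6134, 0.1584, 0.0207]
ee_rot: [2.37, 2.06, 0.002]
contact_force: [0.2, 0.2, -5.5]
opening: 0.0545
grip_force: 35.0
```

```bash
python3 -c "
from h import *
go(.6130,.1586,.0172,-8.1)"
```

```text
t 15.2 pos [0.6134 0.1584 0.0207] F [ 0.2  0.2 -5.5] op 0.0545 gf 35.0
shift now-axes [ 0.0001 -0.0004  0.0035] target-axes [ 0.0001 -0.0004  0.0035] turn [ 0.0019 -0.0004  0.0018]
```

apply_moves:
  targets:
    - {"dx": 0,"dy": 0,"dz": 0.0012,"wx": 0,"wy": 0,"wz": 0}
    - {"dx": 0,"dy": 0,"dz": 0.0012,"wx": 0,"wy": 0,"wz": 0}
    - {"dx": 0,"dy": 0,"dz": 0.001,"wx": 0,"wy": 0,"wz": 0}
    - {"dx": 0,"dy": 0,"dz": 0,"wx": 0,"wy": 0,"wz": 0}

```text
time: 15.53
position: [0.6132, 0.1585, 0.0172]
ee_rot: [2.37, 2.061, 0.002]
contact_force: [-2.0, -0.6, -0.5]
opening: 0.0548
grip_force: 35.0
```

apply_moves:
  targets:
    - {"dx": 0,"dy": 0,"dz": 0,"wx": 0,"wy": 0,"wz": 0}
    - {"dx": 0,"dy": 0,"dz": 0,"wx": 0,"wy": 0,"wz": 0}
    - {"dx": 0,"dy": 0,"dz": 0,"wx": 0,"wy": 0,"wz": 0}
    - {"dx": 0,"dy": 0,"dz": -0.01,"wx": 0,"wy": 0,"wz": 0}
    - {"dx": 0,"dy": 0,"dz": -0.02,"wx": 0,"wy": 0,"wz": 0}
    - {"dx": 0,"dy": 0,"dz": -0.025,"wx": 0,"wy": 0,"wz": 0}
    - {"dx": 0,"dy": 0,"dz": -0.025,"wx": 0,"wy": 0,"wz": 0}
    - {"dx": 0,"dy": 0,"dz": 0,"wx": 0,"wy": 0,"wz": 0}
  gripper: 0.073

```text
time: 16.2
position: [0.6161, 0.1587, 0.1025]
ee_rot: [2.369, 2.058, 0.012]
contact_force: [0.8, -1.1, 1.4]
opening: 0.0731
grip_force: 0.0
```

apply_moves:
  targets:
    - {"dx": -0.025,"dy": 0,"dz": 0,"wx": 0,"wy": 0,"wz": 0}
    - {"dx": -0.03,"dy": 0,"dz": 0,"wx": 0,"wy": 0,"wz": 0}
    - {"dx": -0.03,"dy": 0,"dz": 0,"wx": 0,"wy": 0,"wz": 0}
    - {"dx": -0.03,"dy": 0,"dz": 0,"wx": 0,"wy": 0,"wz": 0}
    - {"dx": -0.025,"dy": 0,"dz": 0,"wx": 0,"wy": 0,"wz": 0}
    - {"dx": 0,"dy": 0,"dz": 0,"wx": 0,"wy": 0,"wz": 0}
    - {"dx": 0,"dy": 0,"dz": 0,"wx": 0,"wy": 0,"wz": 0}
    - {"dx": 0,"dy": 0,"dz": 0,"wx": 0,"wy": 0,"wz": 0}

```text
time: 16.87
position: [0.5937, 0.0204, 0.0972]
ee_rot: [2.37, 2.061, 0.003]
contact_force: [1.1, 0.4, -0.1]
opening: 0.073
grip_force: 0.0
```

```bash
python3 -c "
from h import *
go(.5930,.0195,.0165,-8.1)"
```

```text
t 16.87 pos [0.5937 0.0204 0.0972] F [ 1.1  0.4 -0.1] op 0.073 gf 0.0
shift now-axes [-0.001  -0.0007  0.0807] target-axes [-0.0009 -0.0005  0.0807] turn [ 0.0015 -0.0009  0.0018]
```

apply_moves:
  targets:
    - {"dx": -0.001,"dy": -0.0007,"dz": 0.015,"wx": 0,"wy": 0,"wz": 0.002}
    - {"dx": 0,"dy": 0,"dz": 0.024,"wx": 0,"wy": 0,"wz": 0}
    - {"dx": 0,"dy": 0,"dz": 0.02,"wx": 0,"wy": 0,"wz": 0}
    - {"dx": 0,"dy": 0,"dz": 0.013,"wx": 0,"wy": 0,"wz": 0}
    - {"dx": 0,"dy": 0,"dz": 0.0085,"wx": 0,"wy": 0,"wz": 0}
    - {"dx": 0,"dy": 0,"dz": 0,"wx": 0,"wy": 0,"wz": 0}
    - {"dx": 0,"dy": 0,"dz": 0,"wx": 0,"wy": 0,"wz": 0}

```text
time: 17.45
position: [0.5929, 0.0193, 0.0164]
ee_rot: [2.372, 2.059, 0.001]
contact_force: [-0.3, -0.2, 0.6]
opening: 0.0727
grip_force: 0.0
```

apply_moves:
  targets:
    - {"dx": 0,"dy": 0,"dz": 0,"wx": 0,"wy": 0,"wz": 0}
    - {"dx": 0,"dy": 0,"dz": 0,"wx": 0,"wy": 0,"wz": 0}
    - {"dx": 0,"dy": 0,"dz": 0,"wx": 0,"wy": 0,"wz": 0}
    - {"dx": 0,"dy": 0,"dz": 0,"wx": 0,"wy": 0,"wz": 0}
    - {"dx": 0,"dy": 0,"dz": 0,"wx": 0,"wy": 0,"wz": 0}
    - {"dx": 0,"dy": 0,"dz": 0,"wx": 0,"wy": 0,"wz": 0}
    - {"dx": 0,"dy": 0,"dz": 0,"wx": 0,"wy": 0,"wz": 0}
  gripper: 0.045
  force: 35

```text
time: 18.03
position: [0.5934, 0.0189, 0.0171]
ee_rot: [2.372, 2.058, 0.003]
contact_force: [-0.4, 1.1, 7.8]
opening: 0.0546
grip_force: 35.0
```

apply_moves:
  targets:
    - {"dx": 0,"dy": 0,"dz": -0.004,"wx": 0,"wy": 0,"wz": 0}
    - {"dx": 0,"dy": 0,"dz": -0.009,"wx": 0,"wy": 0,"wz": 0}
    - {"dx": 0,"dy": 0,"dz": -0.012,"wx": 0,"wy": 0,"wz": 0}
    - {"dx": 0,"dy": 0,"dz": -0.015,"wx": 0,"wy": 0,"wz": 0}
    - {"dx": 0,"dy": 0,"dz": -0.015,"wx": 0,"wy": 0,"wz": 0}
    - {"dx": 0,"dy": 0,"dz": -0.014,"wx": 0,"wy": 0,"wz": 0}
    - {"dx": 0,"dy": 0,"dz": -0.01,"wx": 0,"wy": 0,"wz": 0}
    - {"dx": 0,"dy": 0,"dz": -0.004,"wx": 0,"wy": 0,"wz": 0}
    - {"dx": 0,"dy": 0,"dz": 0,"wx": 0,"wy": 0,"wz": 0}
    - {"dx": 0,"dy": 0,"dz": 0,"wx": 0,"wy": 0,"wz": 0}
    - {"dx": 0,"dy": 0,"dz": 0,"wx": 0,"wy": 0,"wz": 0}
    - {"dx": 0,"dy": 0,"dz": 0,"wx": 0,"wy": 0,"wz": 0}

```text
time: 19.03
position: [0.592, 0.0188, 0.0985]
ee_rot: [-2.373, -2.059, 0.001]
contact_force: [-0.6, -0.2, -1.3]
opening: 0.0551
grip_force: 35.0
```

Run:
```python
from h import *
go(.5930,.0195,.0165,-8.1); f=[]
for k in range(5): im=viewer.read_camera("side"); f.append(env.sense()["contact_force"])
print(np.mean(f,0).round(2))
```

```text
t 19.03 pos [0.592  0.0188 0.0985] F [-0.6 -0.2 -1.3] op 0.0551 gf 35.0
shift now-axes [0.0008 0.0009 0.082 ] target-axes [0.0008 0.0009 0.082 ] turn [-0.0004  0.0004 -0.0002]
[ 0.05 -0.54 -1.37]
```

Right weighs about 1.4 N, so it's the lighter one. I'll put it back and confirm contact before letting go.

apply_moves:
  targets:
    - {"dx": 0,"dy": 0.001,"dz": 0.006,"wx": 0,"wy": 0,"wz": 0}
    - {"dx": 0,"dy": 0,"dz": 0.012,"wx": 0,"wy": 0,"wz": 0}
    - {"dx": 0,"dy": 0,"dz": 0.015,"wx": 0,"wy": 0,"wz": 0}
    - {"dx": 0,"dy": 0,"dz": 0.015,"wx": 0,"wy": 0,"wz": 0}
    - {"dx": 0,"dy": 0,"dz": 0.012,"wx": 0,"wy": 0,"wz": 0}
    - {"dx": 0,"dy": 0,"dz": 0.009,"wx": 0,"wy": 0,"wz": 0}
    - {"dx": 0,"dy": 0,"dz": 0.005,"wx": 0,"wy": 0,"wz": 0}
    - {"dx": 0,"dy": 0,"dz": 0.004,"wx": 0,"wy": 0,"wz": 0}
    - {"dx": 0,"dy": 0,"dz": 0.002,"wx": 0,"wy": 0,"wz": 0}
    - {"dx": 0,"dy": 0,"dz": 0.001,"wx": 0,"wy": 0,"wz": 0}
    - {"dx": 0,"dy": 0,"dz": 0.0005,"wx": 0,"wy": 0,"wz": 0}
    - {"dx": 0,"dy": 0,"dz": 0,"wx": 0,"wy": 0,"wz": 0}

```text
time: 20.28
position: [0.5939, 0.0188, 0.0182]
ee_rot: [2.372, 2.058, 0.002]
contact_force: [-0.2, -0.5, -1.6]
opening: 0.0548
grip_force: 35.0
```

apply_moves:
  targets:
    - {"dx": 0,"dy": 0,"dz": 0.0007,"wx": 0,"wy": 0,"wz": 0}
    - {"dx": 0,"dy": 0,"dz": 0.0006,"wx": 0,"wy": 0,"wz": 0}
    - {"dx": 0,"dy": 0,"dz": 0,"wx": 0,"wy": 0,"wz": 0}

```text
time: 20.53
position: [0.594, 0.0188, 0.0171]
ee_rot: [2.372, 2.058, 0.002]
contact_force: [-1.3, 0.3, 3.7]
opening: 0.0546
grip_force: 35.0
```

apply_moves:
  targets:
    - {"dx": 0,"dy": 0,"dz": 0,"wx": 0,"wy": 0,"wz": 0}
    - {"dx": 0,"dy": 0,"dz": 0,"wx": 0,"wy": 0,"wz": 0}
    - {"dx": 0,"dy": 0,"dz": 0,"wx": 0,"wy": 0,"wz": 0}
    - {"dx": 0,"dy": 0,"dz": -0.01,"wx": 0,"wy": 0,"wz": 0}
    - {"dx": 0,"dy": 0,"dz": -0.02,"wx": 0,"wy": 0,"wz": 0}
    - {"dx": 0,"dy": 0,"dz": -0.025,"wx": 0,"wy": 0,"wz": 0}
    - {"dx": 0,"dy": 0,"dz": -0.025,"wx": 0,"wy": 0,"wz": 0}
    - {"dx": 0,"dy": 0,"dz": 0,"wx": 0,"wy": 0,"wz": 0}
  gripper: 0.073

```text
time: 21.2
position: [0.5965, 0.0184, 0.1016]
ee_rot: [2.37, 2.055, 0.01]
contact_force: [1.7, -0.3, -0.0]
opening: 0.0728
grip_force: 0.0
```

apply_moves:
  targets:
    - {"dx": 0.025,"dy": 0,"dz": 0,"wx": 0,"wy": 0,"wz": 0}
    - {"dx": 0.03,"dy": 0,"dz": 0,"wx": 0,"wy": 0,"wz": 0}
    - {"dx": 0.03,"dy": 0,"dz": 0,"wx": 0,"wy": 0,"wz": 0}
    - {"dx": 0.03,"dy": 0,"dz": 0,"wx": 0,"wy": 0,"wz": 0}
    - {"dx": 0.025,"dy": 0,"dz": 0,"wx": 0,"wy": 0,"wz": 0}
    - {"dx": 0,"dy": 0,"dz": 0,"wx": 0,"wy": 0,"wz": 0}
    - {"dx": 0,"dy": 0,"dz": 0,"wx": 0,"wy": 0,"wz": 0}
    - {"dx": 0,"dy": 0,"dz": 0,"wx": 0,"wy": 0,"wz": 0}

```text
time: 21.87
position: [0.6133, 0.1565, 0.0967]
ee_rot: [2.372, 2.057, 0.0]
contact_force: [0.1, -0.1, 0.3]
opening: 0.073
grip_force: 0.0
```

Run:
```python
from cases import *
go(.6132,.1585,.0165,-8.1)
t=viewer.read_camera("top"); s=viewer.read_camera("side")
cases(t,s,"R")
a=cv2.resize(t[125:255,230:365],None,fx=4,fy=4,interpolation=cv2.INTER_CUBIC)
b=cv2.resize(s[150:250,310:375],None,fx=4,fy=4,interpolation=cv2.INTER_CUBIC)
c=np.zeros((520,800,3),np.uint8); c[:a.shape[0],:a.shape[1]]=a; c[:b.shape[0],540:540+b.shape[1]]=b[:,:260]
cv2.imwrite("pics/crop3.png",c[:,:,::-1])
```

```text
t 21.97 pos [0.6134 0.1556 0.0967] F [-0.3  0.2  0. ] op 0.073 gf 0.0
shift now-axes [ 0.0029 -0.0007  0.0802] target-axes [ 0.0029 -0.0006  0.0802] turn [ 0.0012  0.0007 -0.0023]
R [324.3 172.9] [350.4 207.1] tri [0.5893 0.0214 0.0287] miss 0.0114
top R centre [591.6  19.5] size [84.7 51.1] short-axis deg -9.72
top mat centre [ 539.4 -349.8] size [114.2 114.4] short-axis deg -17.54
```

View pics/crop3.png

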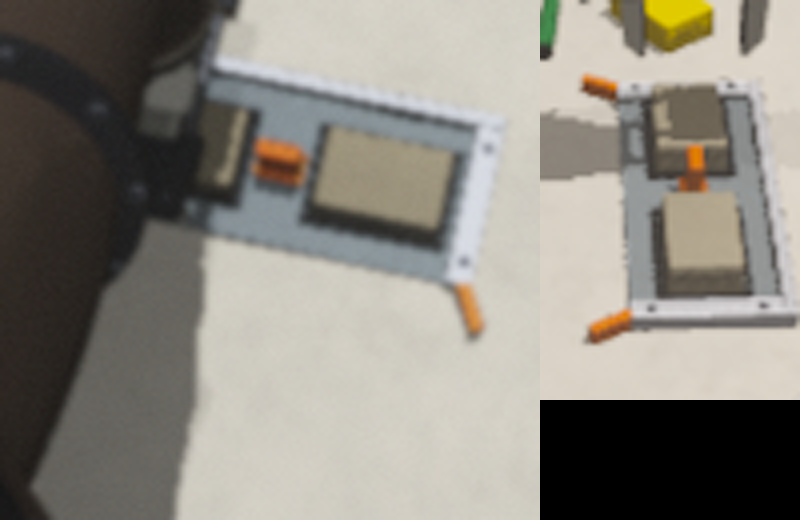

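Crop 3 shows both cases flat in their recesses: right at crop (385,180), left partly shaded under the gripper. The tray is still docked. Now I'll take the heavier left case.

apply_moves:
  targets:
    - {"dx": 0.0029,"dy": -0.0007,"dz": 0.015,"wx": 0,"wy": 0,"wz": -0.002}
    - {"dx": 0,"dy": 0,"dz": 0.024,"wx": 0,"wy": 0,"wz": 0}
    - {"dx": 0,"dy": 0,"dz": 0.02,"wx": 0,"wy": 0,"wz": 0}
    - {"dx": 0,"dy": 0,"dz": 0.013,"wx": 0,"wy": 0,"wz": 0}
    - {"dx": 0,"dy": 0,"dz": 0.008,"wx": 0,"wy": 0,"wz": 0}
    - {"dx": 0,"dy": 0,"dz": 0,"wx": 0,"wy": 0,"wz": 0}
    - {"dx": 0,"dy": 0,"dz": 0,"wx": 0,"wy": 0,"wz": 0}

```text
time: 22.65
position: [0.6134, 0.1599, 0.0168]
ee_rot: [2.371, 2.06, 0.001]
contact_force: [0.5, 0.6, 0.7]
opening: 0.0732
grip_force: 0.0
```

apply_moves:
  targets:
    - {"dx": 0,"dy": 0,"dz": 0,"wx": 0,"wy": 0,"wz": 0}
    - {"dx": 0,"dy": 0,"dz": 0,"wx": 0,"wy": 0,"wz": 0}
    - {"dx": 0,"dy": 0,"dz": 0,"wx": 0,"wy": 0,"wz": 0}
    - {"dx": 0,"dy": 0,"dz": 0,"wx": 0,"wy": 0,"wz": 0}
    - {"dx": 0,"dy": 0,"dz": 0,"wx": 0,"wy": 0,"wz": 0}
    - {"dx": 0,"dy": 0,"dz": 0,"wx": 0,"wy": 0,"wz": 0}
    - {"dx": 0,"dy": 0,"dz": 0,"wx": 0,"wy": 0,"wz": 0}
  gripper: 0.045
  force: 38

```text
time: 23.23
position: [0.6136, 0.1605, 0.0173]
ee_rot: [2.37, 2.06, 0.003]
contact_force: [-0.5, 0.0, 6.8]
opening: 0.0545
grip_force: 38.0
```

apply_moves:
  targets:
    - {"dx": 0,"dy": 0,"dz": -0.004,"wx": 0,"wy": 0,"wz": 0}
    - {"dx": 0,"dy": 0,"dz": -0.01,"wx": 0,"wy": 0,"wz": 0}
    - {"dx": 0,"dy": 0,"dz": -0.015,"wx": 0,"wy": 0,"wz": 0}
    - {"dx": 0,"dy": 0,"dz": -0.02,"wx": 0,"wy": 0,"wz": 0}
    - {"dx": 0,"dy": 0,"dz": -0.02,"wx": 0,"wy": 0,"wz": 0}
    - {"dx": 0,"dy": 0,"dz": -0.02,"wx": 0,"wy": 0,"wz": 0}
    - {"dx": 0,"dy": 0,"dz": -0.02,"wx": 0,"wy": 0,"wz": 0}
    - {"dx": 0,"dy": 0,"dz": -0.02,"wx": 0,"wy": 0,"wz": 0}
    - {"dx": 0,"dy": 0,"dz": -0.015,"wx": 0,"wy": 0,"wz": 0}
    - {"dx": 0,"dy": 0,"dz": -0.01,"wx": 0,"wy": 0,"wz": 0}
    - {"dx": 0,"dy": 0,"dz": 0,"wx": 0,"wy": 0,"wz": 0}
    - {"dx": 0,"dy": 0,"dz": 0,"wx": 0,"wy": 0,"wz": 0}

```text
time: 24.23
position: [0.6127, 0.1603, 0.1704]
ee_rot: [2.37, 2.061, 0.001]
contact_force: [-0.7, 0.2, -5.5]
opening: 0.0549
grip_force: 38.0
```

```bash
python3 -c "
from h import *
go(.5395,-.350,.165,-8.1)"
```

```text
t 24.23 pos [0.6127 0.1603 0.1704] F [-0.7  0.2 -5.5] op 0.0549 gf 38.0
shift now-axes [-0.5155 -0.0015  0.0053] target-axes [-0.5155 -0.0006  0.0054] turn [ 0.001  -0.0002  0.0019]
```

apply_moves:
  targets:
    - {"dx": -0.008,"dy": 0,"dz": 0,"wx": 0,"wy": 0,"wz": 0}
    - {"dx": -0.016,"dy": 0,"dz": 0,"wx": 0,"wy": 0,"wz": 0}
    - {"dx": -0.023,"dy": 0,"dz": 0,"wx": 0,"wy": 0,"wz": 0}
    - {"dx": -0.026,"dy": 0,"dz": 0,"wx": 0,"wy": 0,"wz": 0}
    - {"dx": -0.026,"dy": 0,"dz": 0,"wx": 0,"wy": 0,"wz": 0}
    - {"dx": -0.026,"dy": 0,"dz": 0,"wx": 0,"wy": 0,"wz": 0}
    - {"dx": -0.026,"dy": 0,"dz": 0,"wx": 0,"wy": 0,"wz": 0}
    - {"dx": -0.026,"dy": 0,"dz": 0,"wx": 0,"wy": 0,"wz": 0}
    - {"dx": -0.026,"dy": 0,"dz": 0,"wx": 0,"wy": 0,"wz": 0}
    - {"dx": -0.026,"dy": 0,"dz": 0,"wx": 0,"wy": 0,"wz": 0}
    - {"dx": -0.026,"dy": 0,"dz": 0,"wx": 0,"wy": 0,"wz": 0}
    - {"dx": -0.026,"dy": 0,"dz": 0,"wx": 0,"wy": 0,"wz": 0}

```text
time: 25.23
position: [0.572, -0.121, 0.1696]
ee_rot: [-2.373, -2.059, 0.002]
contact_force: [-0.2, -0.1, -5.2]
opening: 0.0545
grip_force: 38.0
```

apply_moves:
  targets:
    - {"dx": -0.026,"dy": 0,"dz": 0,"wx": 0,"wy": 0,"wz": 0}
    - {"dx": -0.026,"dy": 0,"dz": 0,"wx": 0,"wy": 0,"wz": 0}
    - {"dx": -0.026,"dy": 0,"dz": 0,"wx": 0,"wy": 0,"wz": 0}
    - {"dx": -0.026,"dy": 0,"dz": 0,"wx": 0,"wy": 0,"wz": 0}
    - {"dx": -0.026,"dy": 0,"dz": 0,"wx": 0,"wy": 0,"wz": 0}
    - {"dx": -0.026,"dy": 0,"dz": 0,"wx": 0,"wy": 0,"wz": 0}
    - {"dx": -0.024,"dy": 0,"dz": 0,"wx": 0,"wy": 0,"wz": 0}
    - {"dx": -0.018,"dy": 0,"dz": 0,"wx": 0,"wy": 0,"wz": 0}
    - {"dx": -0.01,"dy": 0,"dz": 0,"wx": 0,"wy": 0,"wz": 0}
    - {"dx": 0,"dy": 0,"dz": 0,"wx": 0,"wy": 0,"wz": 0}
    - {"dx": 0,"dy": 0,"dz": 0,"wx": 0,"wy": 0,"wz": 0}

```text
time: 26.15
position: [0.5439, -0.3242, 0.1698]
ee_rot: [-2.372, -2.059, -0.0]
contact_force: [0.6, 1.6, -5.2]
opening: 0.0545
grip_force: 38.0
```

```bash
python3 -c "
from h import *
go(.5395,-.350,.165,-8.1)"
```

```text
t 26.15 pos [ 0.5439 -0.3242  0.1698] F [ 0.6  1.6 -5.2] op 0.0545 gf 38.0
shift now-axes [-0.0262 -0.0007  0.0048] target-axes [-0.0262 -0.0007  0.0048] turn [-0.0003 -0.0007  0.0002]
```

apply_moves:
  targets:
    - {"dx": -0.008,"dy": 0,"dz": 0.002,"wx": 0,"wy": 0,"wz": 0}
    - {"dx": -0.01,"dy": -0.0007,"dz": 0.002,"wx": 0,"wy": 0,"wz": 0}
    - {"dx": -0.008,"dy": 0,"dz": 0.001,"wx": 0,"wy": 0,"wz": 0}
    - {"dx": 0,"dy": 0,"dz": 0,"wx": 0,"wy": 0,"wz": 0}
    - {"dx": 0,"dy": 0,"dz": 0,"wx": 0,"wy": 0,"wz": 0}
    - {"dx": 0,"dy": 0,"dz": 0,"wx": 0,"wy": 0,"wz": 0}
    - {"dx": 0,"dy": 0,"dz": 0,"wx": 0,"wy": 0,"wz": 0}
    - {"dx": 0,"dy": 0,"dz": 0,"wx": 0,"wy": 0,"wz": 0}

```text
time: 26.82
position: [0.5409, -0.3491, 0.1655]
ee_rot: [2.37, 2.062, 0.002]
contact_force: [-0.7, -0.2, -6.5]
opening: 0.0546
grip_force: 38.0
```

Run:
```python
from h import *
go(.5395,-.350,.165,-8.1)
t=viewer.read_camera("top"); s=viewer.read_camera("side")
c=np.zeros((600,800,3),np.uint8)
c[:300,:480]=cv2.resize(t,(480,300),interpolation=cv2.INTER_AREA)
c[300:600,:480]=cv2.resize(s,(480,300),interpolation=cv2.INTER_AREA)
c[:300,480:]=cv2.resize(t[125:245,235:363],(320,300)); c[300:,480:]=cv2.resize(s[200:380,280:470],(320,300))
cv2.imwrite("pics/fin.png",c[:,:,::-1]); print(np.round(env.sense()["qvel"],3))
```

```text
t 26.82 pos [ 0.5409 -0.3491  0.1655] F [-0.7 -0.2 -6.5] op 0.0546 gf 38.0
shift now-axes [-0.0011 -0.0012  0.0005] target-axes [-0.0011 -0.0012  0.0005] turn [ 0.0011 -0.0003  0.0025]
[ 0.002 -0.     0.003 -0.002  0.001 -0.    -0.001]
```

View pics/fin.png

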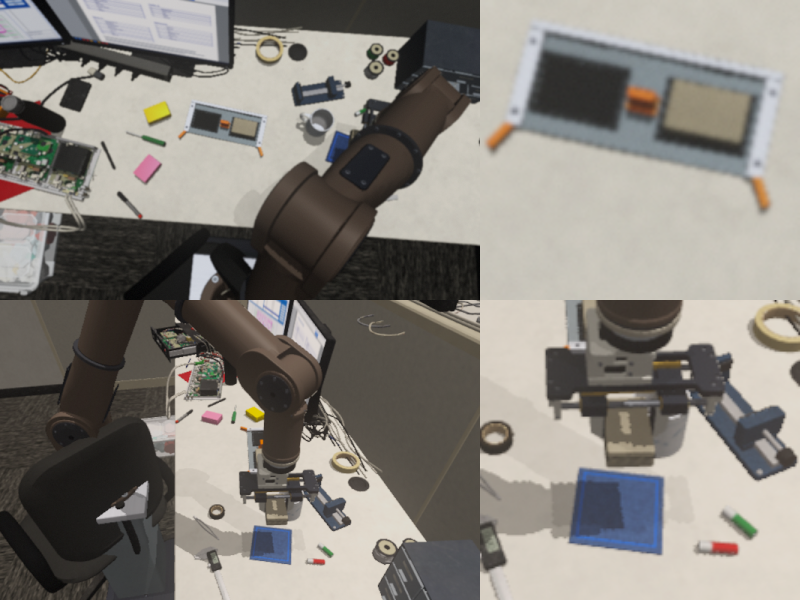

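The final view shows the left recess empty and the right case flat in the docked tray. The left case is held level over the mat, with its shadow at (600,505). The mug, tape and screwdriver haven't moved.

```bash
python3 -c "
from h import *
print(env.close_job())"
```

```text
the job is handed in; nothing more can be done
None
```

The job is handed in at about 27 s: the tray is docked, the heavier left case (about 0.54 kg) is held level about 15 cm above the mat, and the lighter right case (about 0.14 kg) lies flat in its recess. One flaw: before entering the dock, the tray was briefly lifted, by an estimated 1–2 mm, while I eased off grip pressure, and I set it straight back down.

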